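# Stack a circuit board on spacer sticks above another board

## Task

Lay the two blue spacer sticks on the lower circuit board, one lengthwise along the middle of each of its two gold end strips, then lay the board with the heatsink flat on both sticks, straight above the lower board with its edges in line, so that it rests clear of the lower board's parts. Do not drop the board, keep the gripper from pressing on the lower board, and leave the grey stick, jar, bottle and solder spool where they are.

Things in the scene. Friction and masses are not known exactly. Their poses are not given: they have to be found in the camera images.
- lower_board: lower circuit board: green, 110 (x) x 166 (y) mm, on an aluminium plate 120 x 176 mm, all fixed to the bench, in the middle or at the right, turned up to 0.3 rad. Origin: centre of the plate's underside, at bench height; z up. The board's face is at z = 12 mm. Between the gold strips stand parts: up to z = 24 mm where |y| < 28 mm, up to z = 17 mm where |y| < 48 mm
- strip_1 (a point): centre of the bare gold strip at the +y end of the lower board (y = +67 mm), on the board's face, 12 mm above the bench; the strip is 106 mm along the board's x and 30 mm wide. Axes as the lower board's
- strip_2 (a point): the same for the strip at the -y end (y = -67 mm)
- upper_board: upper circuit board, loose, flat on the bench: green, 110 (x) x 166 (y) x 3 mm, 0.15 to 0.31 kg, flat underside, turned up to 0.3 rad. Origin: centre of its underside; z up. Black finned heatsink over the centre: take the board by it, closing along y. Beside it (|y| < 58 mm) nothing is over z = 5 mm; plugs at the ends reach z = 13 mm. Either end may lie over either end of the lower board
- heatsink_top (a point): centre of the top face of the upper board's heatsink, 28 mm above the board's underside; the heatsink is 60 mm along the board's x, 36 mm along its y and 25 mm high (z = 3 to 28 mm)
- stick_a: a blue spacer stick, loose, rigid plastic, 14 mm wide (x), 100 mm long (y), 20 mm high (z), about 40 g; two small black dots on top. Origin: centre of its underside
- stick_b: the other blue spacer stick, the same as stick_a; either may go on either strip
- thin_stick: a grey stick, 14 x 100 mm and only 9 mm high: too low for this job, leave alone. Origin: centre of its underside
- jar: white jar with a green lid, 47 mm across, 44 mm high: leave alone. Origin: centre of its underside
- bottle: white plastic bottle with a blue spout, 55 mm across, 154 mm high: leave alone. Origin: centre of its underside
- spool: spool of solder wire, 66 x 64 mm, 46 mm high: leave alone. Origin: centre of its underside

How it is judged:
On the way:
1. both blue sticks lie released on the gold strips, one on each, with the upper board not yet on them (((y of stick_a in the frame of lower_board between 0.058 and 0.076 m and x of stick_a in the frame of lower_board between -0.012 and 0.012 m and z of stick_a in the frame of lower_board between 0.009 and 0.015 m and angle between each of stick_a, stick_b's own z axis and vertical below 0.08 rad and angle between the y axis of each of stick_a, stick_b and the x axis of lower_board, either way round below 0.12 rad and linear speed of each of stick_a, stick_b below 0.02 m/s and y of stick_b in the frame of lower_board between -0.076 and -0.058 m and x of stick_b in the frame of lower_board between -0.012 and 0.012 m and z of stick_b in the frame of lower_board between 0.009 and 0.015 m) or (y of stick_a in the frame of lower_board between -0.076 and -0.058 m and x of stick_a in the frame of lower_board between -0.012 and 0.012 m and z of stick_a in the frame of lower_board between 0.009 and 0.015 m and angle between each of stick_a, stick_b's own z axis and vertical below 0.08 rad and angle between the y axis of each of stick_a, stick_b and the x axis of lower_board, either way round below 0.12 rad and linear speed of each of stick_a, stick_b below 0.02 m/s and y of stick_b in the frame of lower_board between 0.058 and 0.076 m and x of stick_b in the frame of lower_board between -0.012 and 0.012 m and z of stick_b in the frame of lower_board between 0.009 and 0.015 m)) and contact force between each of the fingers, upper_board and stick_a below 0.05 N and contact force between each of the fingers, upper_board and stick_b below 0.05 N), for 0.2 s.
At the end, for the whole second after the job is handed in: A blue stick lies upright and lengthwise on each gold strip (within 9 mm of its centre line, 12 mm lengthwise, 0.12 rad); the upper board rests on both, level, clear of the lower board, centred over it within 15 mm and parallel within 0.12 rad; all released and at rest (((y of stick_a in the frame of lower_board between 0.058 and 0.076 m and x of stick_a in the frame of lower_board between -0.012 and 0.012 m and z of stick_a in the frame of lower_board between 0.009 and 0.015 m and angle between each of stick_a, stick_b's own z axis and vertical below 0.08 rad and angle between the y axis of each of stick_a, stick_b and the x axis of lower_board, either way round below 0.12 rad and linear speed of each of stick_a, stick_b below 0.02 m/s and y of stick_b in the frame of lower_board between -0.076 and -0.058 m and x of stick_b in the frame of lower_board between -0.012 and 0.012 m and z of stick_b in the frame of lower_board between 0.009 and 0.015 m) or (y of stick_a in the frame of lower_board between -0.076 and -0.058 m and x of stick_a in the frame of lower_board between -0.012 and 0.012 m and z of stick_a in the frame of lower_board between 0.009 and 0.015 m and angle between each of stick_a, stick_b's own z axis and vertical below 0.08 rad and angle between the y axis of each of stick_a, stick_b and the x axis of lower_board, either way round below 0.12 rad and linear speed of each of stick_a, stick_b below 0.02 m/s and y of stick_b in the frame of lower_board between 0.058 and 0.076 m and x of stick_b in the frame of lower_board between -0.012 and 0.012 m and z of stick_b in the frame of lower_board between 0.009 and 0.015 m)) and contact force between the fingers and stick_a below 0.05 N and contact force between the fingers and stick_b below 0.05 N and contact force between the fingers and upper_board below 0.05 N and horizontal distance between upper_board and lower_board below 0.015 m and angle between the y axis of upper_board and the y axis of lower_board, either way round below 0.12 rad and z of upper_board in the frame of lower_board between 0.028 and 0.036 m and angle between upper_board's own z axis and vertical below 0.05 rad and contact force between upper_board and lower_board below 0.02 N and contact force between upper_board and stick_a above 0.2 N and contact force between upper_board and stick_b above 0.2 N and linear speed of upper_board below 0.02 m/s); the robot touches nothing.
It fails at once if the upper board is let go of more than 15 mm above the height where it rests on the sticks (height (world z) of upper_board above 0.047 m and contact force between the fingers and upper_board below 0.01 N).
It fails at once if the fingers press on the lower board with more than 10 N (contact force between the fingers and lower_board above 10 N).
It fails at once if a bystander (grey stick, jar, bottle, solder spool) is moved more than 30 mm (distance of any of thin_stick, jar, bottle, spool from where it was at the start of the episode above 0.03 m).
It also fails if it takes over 67 s, if anything falls off the work surface, if the arm or the gripper's body presses on something with over 40 N, if the wrist force passes 120 N, or if a joint passes its speed limit or range.

## Robot

A 6-joint arm with a two-finger parallel gripper is mounted at the origin on a cart in front of the work surface, level with it; the furniture and walls round the work are solid. World frame = base frame: x ahead of the robot, y to its left, z up, the work surface at z = 0. Lengths are in m, angles in rad, forces in N, time in s.
With the tool pointing down it reaches from about 0.35 to 0.975 m from the base axis. Payload 4.9 kg.
Tool frame: the origin (TCP) lies midway between the tips of the shut fingers; the grasp point (between the pads) lies 19 mm behind it; z points along the fingers, y is the line along which they close (so a half turn about z gives the same grasp; the last joint's range is limited). The gripper opens to 85 mm and grips with 20 to 120 N. Pads are 22 mm wide; open, the fingers measure 114 mm over their backs; the gripper's body (76 mm by 85 mm) begins 54 mm behind the grasp point. The pads swing forward as they close: fully open they stand 13 mm farther back than shut.
Start: joints at [-1.296, 0.053, 1.613, -0, 1.476, -0.119], TCP at [0.24, -0.577, 0.231] pointing down, gripper open.
Joint ranges: [-3.01, 3.01], [-1.01, 2.22], [0.06, 2.58], [-1.02, 4.17], [0.09, 2.62], [-3.14, 3.14]. Speed limits (rad/s): [2.57, 2.57, 3.14, 3.14, 3.14, 3.14].

## Interface

Orientations are given as a unit quaternion [w, x, y, z].
In Python, from plant import manip gives the robot as it stands.
- The arm moves only by the shell command python3 shift.py 'ROWS'. ROWS is a JSON list of rows, 1 to 5 of them, each of 7 numbers: the opening from 0.0 (shut) to 1.0 (fully open), then dx, dy, dz in m, then a rotation vector rx, ry, rz in rad; each row shifts and turns the commanded pose from where the row before left it, along the tool's axes as they then stand; what a row does not reach is not made up. A row lasts 1/8 s, in which the tool goes at most 0.0625 m and 0.188 rad, less where a joint would pass 70% of its speed; a pose out of reach is approached as far as the arm can. The fingers move at their own pace and stop on an object; the grip force is fixed at half the most. Time passes only in rows, so rows that do not move let the fingers close. It prints the time, the measured TCP pose, the force, the opening and the grip force at its end.
- manip.state(): the state, without advancing time (a new reading comes with each control period).
- manip.grab_frame(name): name is "scene" or "top" or "wrist"; returns the picture (480x640x3 uint8, red, green, blue); there is no depth.
- manip.camera_params(name): a dict with "intrinsics" (3x3 intrinsics, pixels), "xyz" and "orientation" of the camera in the world. Camera axes: x right, y down, z forward; pixel columns grow to the right and rows downward; lengths in m; the calibration is good to about 2 mm. A picture is of the moment at which its call begins: read the wrist's pose just before it. camera_params takes no time and is no camera call; for the wrist camera it gives the pose at the moment of the call.
- manip.job_done(): hands the job in; it is judged then, once.
The state is a dict: "time": time; "joint_pos": joint angles; "joint_vel": joint speeds; "joint_efforts": joint torques, N m; "tool_pos": TCP position; "tool_rot": TCP orientation; "contact_force": force on the tool from outside, world axes, zero at the start; "ft_torque": the same for the moment, N m; "gripper_width": opening from 0.0 (shut) to 1.0 (fully open); "grasp_force": force on a finger pad.
Only numpy, scipy, OpenCV 4.12 (cv2) and the standard library are available. Lean on these libraries where they do the work, as an engineer would, in place of code of your own. Each camera call takes 0.05 s, during which the arm holds its last target. There are 200 camera calls.

## Working session

There is one attempt and no reset: what is moved stays moved. The work goes in short steps, Python scripts to look and compute and a shell command to move; the robot and the scene stay as the last step left them, time stands still between calls to the robot, and variables do not carry over. Pictures are saved under pics/ and viewed, at most 10 in all, crops included, and the job is handed in when it is done.

```bash
ls; mkdir -p pics
python3 - <<'E'
from plant import manip
import cv2,numpy as np
print(manip.state())
for n in("top","scene"):
    print(n,manip.camera_params(n)); cv2.imwrite(f'pics/{n}0.png',manip.grab_frame(n)[:,:,::-1])
E
```

```text
pics
plant.py
shift.py
{'time': 0.0, 'joint_pos': array([-1.29601776e+00,  5.33369292e-02,  1.61429574e+00,  9.06556875e-06,
        1.47600368e+00, -1.19012191e-01]), 'joint_vel': array([ 0.00097508,  0.00015587,  0.00018821, -0.00031235,  0.00049577,
       -0.00103157]), 'joint_efforts': array([ 1.62803288e-03, -3.93684518e+01, -3.70173132e+01, -7.60825259e-06,
        7.10872919e-03, -9.52325706e-06]), 'tool_pos': array([ 0.23963244, -0.57655983,  0.23007434]), 'tool_rot': array([-1.01909931e-03,  9.80678220e-01,  1.95625113e-01, -7.50058606e-05]), 'contact_force': array([-0.46691679, -0.19614128,  0.66480371]), 'ft_torque': array([-0.00236797, -0.00839752,  0.03101056]), 'grasp_force': 0.0, 'gripper_width': 1.0027051971608345}
top {'intrinsics': array([[622.99799131,   0.        , 314.18892871],
       [  0.        , 622.99799131, 238.76285577],
       [  0.        ,   0.        ,   1.        ]]), 'xyz': array([ 0.43527083, -0.17069481,  1.13308403]), 'orientation': array([-0.05055133,  0.71433473, -0.69679351,  0.04061117])}
scene {'intrinsics': array([[487.48793298,   0.        , 312.93346471],
       [  0.        , 487.48793298, 238.59169822],
       [  0.        ,   0.        ,   1.        ]]), 'xyz': array([-0.19608132, -0.52996651,  0.45923918]), 'orientation': array([-0.44646516,  0.71195056, -0.46025912,  0.28628098])}
```
View pics/top0.png

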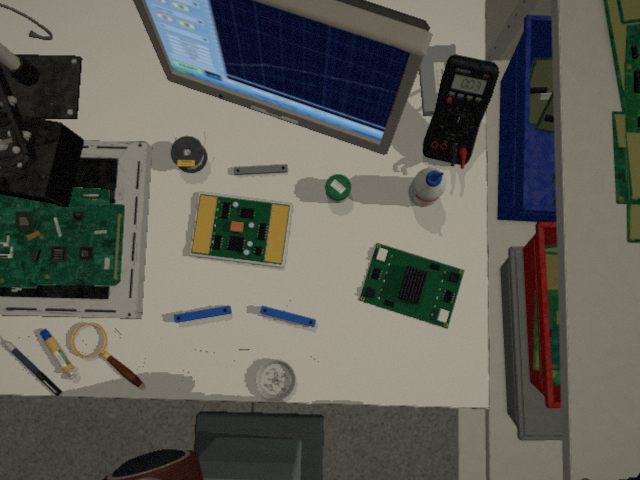

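View pics/scene0.png

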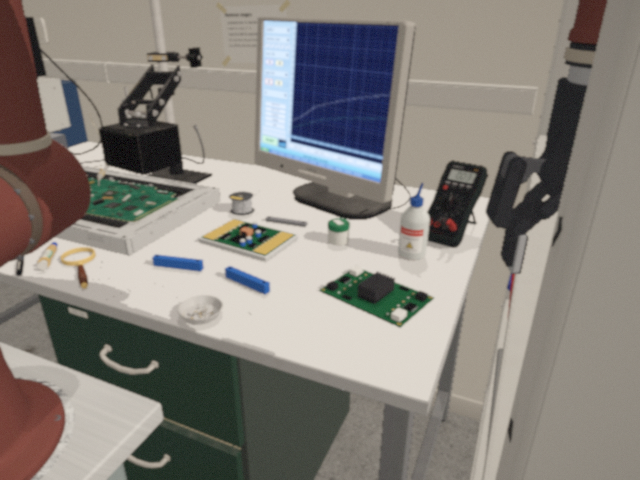

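The top view shows the lower board at (241,230) with its gold strips at (203,228) and (277,234). The blue sticks are at (203,314) and (288,316), the upper board's heatsink is at (411,285), and the grey stick is at (260,169). The scene view agrees with this.

Create h.py:
```python
import numpy as np, cv2
from scipy.spatial.transform import Rotation as R
def rot(q): return R.from_quat([q[1],q[2],q[3],q[0]])
def ray(cp,uv,z):
    uv=np.atleast_2d(uv).astype(float)
    d=np.c_[uv,np.ones(len(uv))]@np.linalg.inv(cp["intrinsics"]).T
    d=rot(cp["orientation"]).apply(d); o=np.array(cp["xyz"])
    return o+d*((z-o[2])/d[:,2])[:,None]
def blobs(mask,amin):
    n,l,s,c=cv2.connectedComponentsWithStats(mask.astype(np.uint8))
    return [(l==i) for i in range(1,n) if s[i,4]>=amin]
def rect(cp,m,z):
    "min area rectangle of a mask in the world at height z: centre, long side, short side, long axis angle"
    c=max(cv2.findContours(m.astype(np.uint8),cv2.RETR_EXTERNAL,cv2.CHAIN_APPROX_NONE)[0],key=cv2.contourArea)[:,0]
    p=ray(cp,c,z)[:,:2]
    (x,y),(w,h),a=cv2.minAreaRect((p*1000).astype(np.float32))
    if w<h: w,h,a=h,w,a+90
    a=(a+90)%180-90
    return np.round([x,y,w,h,a],1)
```

Run:
```python
from h import *
from plant import manip
cp=manip.camera_params("top")
im=cv2.imread('pics/top0.png'); hsv=cv2.cvtColor(im,cv2.COLOR_BGR2HSV); H,S,V=cv2.split(hsv)
roi=np.zeros(H.shape,bool); roi[180:340,160:480]=1
print("top px0",ray(cp,[[241,230],[411,285]],0))
for n,m,z,a in(("blue",(H>100)&(H<125)&(S>150),.02,150),("gold",(H>12)&(H<28)&(S>110)&(V>120),.012,200),("green",(H>45)&(H<85)&(S>90),.003,300)):
    for b in blobs(m&roi,a):
        if n=="green": b=cv2.morphologyEx(b.astype(np.uint8),cv2.MORPH_CLOSE,np.ones((9,9)))
        ys,xs=np.nonzero(b); print(n,round(xs.mean()),round(ys.mean()),len(xs),rect(cp,b,z))
m=(V<45)&roi; m[:, :360]=0; m=cv2.morphologyEx(m.astype(np.uint8),cv2.MORPH_OPEN,np.ones((3,3)))
for b in blobs(m,100):
    ys,xs=np.nonzero(b); print("dark",round(xs.mean()),round(ys.mean()),len(xs),rect(cp,b,.028))
```

```text
top px0 [[ 0.59508692 -0.0177638   0.        ]
 [ 0.50177887 -0.33050666  0.        ]]
blue 202 314 386 [440.2  42.7  99.7  12.2 -79.1]
blue 287 316 361 [ 439.9 -109.    97.    11.8   77.1]
gold 204 224 903 [603.2  48.4 104.7  29.6  -5.9]
gold 277 233 921 [589.4 -84.3 104.6  29.4  -6. ]
green 240 228 2805 [596.9 -16.5 108.6 103.4  -5.9]
green 411 285 4504 [ 501.8 -330.5  163.6  108.1   73.8]
dark 404 285 1384 [ 498.2 -316.2   78.4   70.7  -88.6]
dark 451 277 156 [ 516.  -395.4   32.    17.7  -88.6]
dark 369 292 117 [ 485.9 -251.7   23.    17.6  -89.2]
```

```bash
cat >> h.py <<'E'
def go(target,psi):
    "translation in the present tool axes, then the rotation to tool-down with tool x at psi deg"
    from plant import manip
    s=manip.state(); r=rot(s["tool_rot"]); p=np.array(s["tool_pos"])
    d=r.inv().apply(np.array(target)-p)
    t=R.from_euler('z',psi,degrees=True)*R.from_euler('x',180,degrees=True)
    v=(r.inv()*t).as_rotvec()
    print("t",round(s["time"],2),"tcp",p.round(4),"d",d.round(4),"rows",np.ceil(np.abs(np.linalg.norm(d))/.0625),"rv",v.round(4),"rows",np.ceil(np.linalg.norm(v)/.188),"q6",s["joint_pos"][5].round(2))
E
python3 -c "
from h import *
go([.440,.0427,.12],100.9)"
```

```text
t 0.1 tcp [ 0.2396 -0.5766  0.2302] d [ 0.4226 -0.4949  0.1112] rows 11.0 rv [-0.0014 -0.0014 -1.3673] rows 8.0 q6 -0.12
```

```bash
python3 shift.py '[[1,0.0352,-0.0412,0.0093,0,0,0],[1,0.0352,-0.0412,0.0093,0,0,0],[1,0.0352,-0.0412,0.0093,0,0,0],[1,0.0352,-0.0412,0.0093,0,0,0],[1,0.0352,-0.0412,0.0093,0,0,0]]'
python3 shift.py '[[1,0.0352,-0.0412,0.0093,0,0,0],[1,0.0352,-0.0412,0.0093,0,0,0],[1,0.0352,-0.0412,0.0093,0,0,0],[1,0.0352,-0.0412,0.0093,0,0,0],[1,0.0352,-0.0412,0.0093,0,0,0]]'
python3 shift.py '[[1,0.0352,-0.0412,0.0093,0,0,0],[1,0.0352,-0.0412,0.0093,0,0,0],[1,0,0,0,0,0,-0.171],[1,0,0,0,0,0,-0.171],[1,0,0,0,0,0,-0.171]]'
python3 shift.py '[[1,0,0,0,0,0,-0.171],[1,0,0,0,0,0,-0.171],[1,0,0,0,0,0,-0.171],[1,0,0,0,0,0,-0.171],[1,0,0,0,0,0,-0.171]]'
python3 -c "
from h import *
go([.440,.0427,.005],100.9)"
```

```text
time: 0.72
tool_pos: [0.3234, -0.3175, 0.184]
tool_rot: [-0.0, 0.981, 0.195, 0.0]
contact_force: [0.6, 0.4, 0.1]
gripper_width: 0.998
grasp_force: 0.0
time: 1.35
tool_pos: [0.4068, -0.0598, 0.1379]
tool_rot: [0.0, 0.981, 0.196, 0.0]
contact_force: [-0.1, 0.5, 0.8]
gripper_width: 1.002
grasp_force: 0.0
time: 1.98
tool_pos: [0.4397, 0.0419, 0.1191]
tool_rot: [-0.0, 0.898, 0.441, -0.0]
contact_force: [-0.1, 0.2, -0.2]
gripper_width: 0.999
grasp_force: 0.0
time: 2.6
tool_pos: [0.4398, 0.0415, 0.1192]
tool_rot: [-0.0, 0.634, 0.773, -0.0]
contact_force: [0.7, -0.7, 0.9]
gripper_width: 0.997
grasp_force: 0.0
t 2.6 tcp [0.4398 0.0415 0.1192] d [0.0011 0.0006 0.1142] rows 2.0 rv [-0.0008 -0.0002  0.0064] rows 1.0 q6 -0.27
```

```bash
cat >> h.py <<'E'
def wrist(name,z=.02,lo=100,hi=125,smin=150,amin=1000):
    from plant import manip
    cp=manip.camera_params("wrist"); im=manip.grab_frame("wrist")[:,:,::-1].copy(); cv2.imwrite(name,im)
    H,S,V=cv2.split(cv2.cvtColor(im,cv2.COLOR_BGR2HSV))
    for b in blobs((H>lo)&(H<hi)&(S>smin)&(V>60),amin):
        ys,xs=np.nonzero(b); print("px",round(xs.mean()),round(ys.mean()),"x",xs.min(),xs.max(),"y",ys.min(),ys.max(),len(xs),rect(cp,b,z))
E
python3 shift.py '[[1,0.001,0,0.0392,0,0,0.006],[1,0,0,0,0,0,0]]'
python3 -c "
from h import *
wrist('pics/w1.png')
go([.440,.0427,.005],100.9)"
```

```text
time: 2.85
tool_pos: [0.4369, 0.0427, 0.0772]
tool_rot: [-0.003, 0.639, 0.769, -0.002]
contact_force: [-0.1, 0.4, 0.1]
gripper_width: 1.002
grasp_force: 0.0
px 333 254 x 322 343 y 181 329 2918 [441.1  46.9  98.3  12.8 -78.9]
t 2.9 tcp [0.4385 0.0426 0.0792] d [-0.0003  0.0018  0.0742] rows 2.0 rv [-0.0039 -0.001  -0.0051] rows 1.0 q6 -0.26
```

View pics/w1.png

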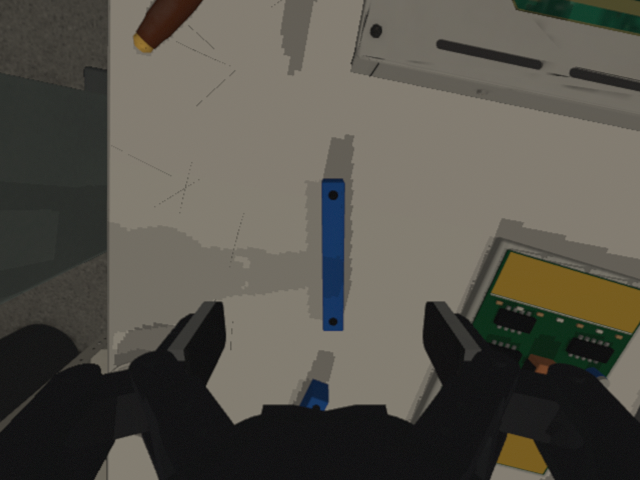

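The wrist view has stick A upright between the open fingers, centre at px (333,254). Nothing lies under the fingertips, so I'll descend and close.

```bash
python3 shift.py '[[1,0.001,0.001,0.037,0,0,0],[1,0.001,0.001,0.036,0,0,0],[1,0,0,0,0,0,0],[1,0,0,0,0,0,0]]'
python3 shift.py '[[0,0,0,0,0,0,0],[0,0,0,0,0,0,0],[0,0,0,0,0,0,0],[0,0,0,0,0,0,0],[0,0,0,0,0,0,0]]'
python3 -c "
from h import *
go([.440,.045,.12],100.9)"
```

```text
time: 3.4
tool_pos: [0.4431, 0.0447, 0.0095]
tool_rot: [0.001, 0.639, 0.769, 0.001]
contact_force: [0.6, 0.4, -0.3]
gripper_width: 0.997
grasp_force: 0.0
time: 4.03
tool_pos: [0.442, 0.0448, 0.008]
tool_rot: [0.0, 0.639, 0.769, 0.0]
contact_force: [0.0, -0.4, 4.1]
gripper_width: 0.141
grasp_force: 62.3
t 4.03 tcp [0.442  0.0448 0.008 ] d [ 0.0006 -0.0019 -0.112 ] rows 2.0 rv [ 0.0008  0.0002 -0.0052] rows 1.0 q6 -0.25
```

```bash
python3 shift.py '[[0,0,0,-0.05,0,0,0],[0,0,0,-0.06,0,0,0],[0,0,0,0,0,0,-0.183],[0,0,0,0,0,0,-0.183],[0,0,0,0,0,0,-0.183]]'
python3 shift.py '[[0,0,0,0,0,0,-0.183],[0,0,0,0,0,0,-0.183],[0,0,0,0,0,0,-0.183],[0,0,0,0,0,0,-0.183],[0,0,0,0,0,0,0]]'
python3 -c "
from h import *
go([.6032,.0484,.08],174.1)"
```

```text
time: 4.65
tool_pos: [0.4413, 0.0448, 0.1172]
tool_rot: [-0.0, 0.404, 0.915, -0.0]
contact_force: [0.4, -1.0, -0.8]
gripper_width: 0.146
grasp_force: 61.8
time: 5.28
tool_pos: [0.4412, 0.0448, 0.117]
tool_rot: [-0.0, 0.053, 0.999, 0.0]
contact_force: [0.0, 0.2, 0.0]
gripper_width: 0.137
grasp_force: 61.8
t 5.28 tcp [0.4412 0.0448 0.117 ] d [-0.1607  0.0208  0.0369] rows 3.0 rv [-0.     -0.0009 -0.004 ] rows 1.0 q6 -1.53
```

```bash
python3 shift.py '[[0,-0.035,0.004,0.008,0,0,0],[0,-0.035,0.004,0.008,0,0,0],[0,0,0,0,0,0,0],[0,0,0,0,0,0,0]]'
python3 -c "
from h import *
print('gold');wrist('pics/w2.png',.012,12,28,110,800)
from plant import manip
cp=manip.camera_params('wrist'); im=cv2.imread('pics/w2.png'); H,S,V=cv2.split(cv2.cvtColor(im,cv2.COLOR_BGR2HSV))
print('blue', manip.state()['tool_pos'])
for b in blobs((H>100)&(H<125)&(S>150)&(V>30),500): print(rect(cp,b,manip.state()['tool_pos'][2]+.012))
go([.6032,.0484,.08],174.1)"
```

```text
time: 5.78
tool_pos: [0.5112, 0.0455, 0.1011]
tool_rot: [-0.001, 0.053, 0.999, -0.0]
contact_force: [-0.4, 0.5, 0.1]
gripper_width: 0.139
grasp_force: 61.8
gold
px 593 48 x 574 639 y 0 81 1463 [402.9 228.7  58.8  25.   36.1]
px 168 330 x 145 191 y 298 371 2470 [570.  -80.7  64.9  30.2  -5.9]
blue [0.51121425 0.04550294 0.10135647]
[439.4 -37.8  62.    8.8  77.1]
[509.1  46.9 101.6  13.8  -6.2]
t 5.83 tcp [0.5112 0.0455 0.1014] d [-0.0912  0.0126  0.0213] rows 2.0 rv [-0.     -0.0008 -0.0029] rows 1.0 q6 -1.52
```

View pics/w2.png

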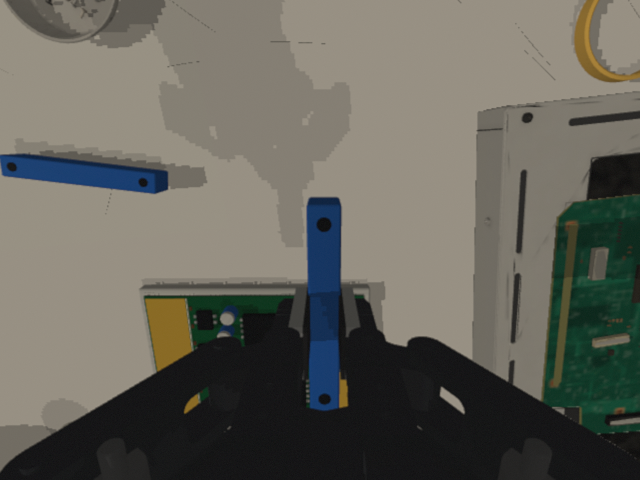

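In this view stick A is held straight at px (323,300). Strip 2's visible part measures about 1.5 mm from the top-camera estimate, so the two agree.

```bash
python3 shift.py '[[0,-0.047,0.0063,0.02,0,0,-0.003],[0,-0.046,0.0063,0.02,0,0,0],[0,0,0,0.01,0,0,0],[0,0,0,0,0,0,0],[0,0,0,0,0,0,0]]'
python3 -c "
from h import *
go([.605,.0485,.0205],174.1)"
```

```text
time: 6.45
tool_pos: [0.6053, 0.0484, 0.0526]
tool_rot: [0.001, 0.051, 0.999, 0.0]
contact_force: [0.1, -0.2, -0.3]
gripper_width: 0.145
grasp_force: 61.8
t 6.45 tcp [0.6053 0.0484 0.0526] d [0.0003 0.     0.0321] rows 1.0 rv [0.0001 0.0011 0.001 ] rows 1.0 q6 -1.51
```

```bash
python3 shift.py '[[0,0,0,0.015,0,0,0],[0,0,0,0.01,0,0,0],[0,0,0,0.003,0,0,0],[0,0,0,0.002,0,0,0],[0,0,0,0,0,0,0]]'
python3 -c "
from h import *
go([.605,.0485,.0205],174.1)"
```

```text
time: 7.08
tool_pos: [0.6059, 0.0484, 0.0215]
tool_rot: [0.0, 0.051, 0.999, 0.0]
contact_force: [0.1, 0.3, 0.2]
gripper_width: 0.139
grasp_force: 61.8
t 7.08 tcp [0.6059 0.0484 0.0215] d [0.001 0.    0.001] rows 1.0 rv [0.0001 0.     0.0012] rows 1.0 q6 -1.51
```

```bash
python3 shift.py '[[0,0,0,0.001,0,0,0],[0,0,0,0.0005,0,0,0],[0,0,0,0,0,0,0]]'
python3 shift.py '[[0.35,0,0,0,0,0,0],[0.35,0,0,0,0,0,0],[0.35,0,0,0,0,0,0]]'
python3 shift.py '[[0.35,0,0,-0.04,0,0,0],[0.35,0,0,-0.05,0,0,0],[1,0,0,0,0,0,0]]'
python3 -c "
from h import *
go([.4405,-.108,.10],77.1)"
```

```text
time: 7.45
tool_pos: [0.6059, 0.0484, 0.0201]
tool_rot: [0.0, 0.051, 0.999, 0.0]
contact_force: [0.4, -0.5, -0.9]
gripper_width: 0.144
grasp_force: 61.8
time: 7.82
tool_pos: [0.6059, 0.0484, 0.0201]
tool_rot: [0.0, 0.051, 0.999, -0.0]
contact_force: [0.1, -0.9, -0.2]
gripper_width: 0.347
grasp_force: 0.0
time: 8.2
tool_pos: [0.6096, 0.0483, 0.116]
tool_rot: [0.005, 0.051, 0.999, 0.0]
contact_force: [0.1, -0.8, -0.1]
gripper_width: 0.547
grasp_force: 0.0
t 8.2 tcp [0.6096 0.0483 0.116 ] d [ 0.1525 -0.1726  0.0143] rows 4.0 rv [0.0094 0.0073 1.6942] rows 10.0 q6 -1.51
```

```bash
python3 shift.py '[[1,0.0381,-0.0431,0.0036,0,0,0],[1,0.0381,-0.0431,0.0036,0,0,0],[1,0.0381,-0.0431,0.0036,0,0,0],[1,0.0381,-0.0431,0.0036,0,0,0],[1,0,0,0,0,0,0.169]]'
python3 shift.py '[[1,0,0,0,0,0,0.169],[1,0,0,0,0,0,0.169],[1,0,0,0,0,0,0.169],[1,0,0,0,0,0,0.169],[1,0,0,0,0,0,0.169]]'
python3 shift.py '[[1,0,0,0,0,0,0.169],[1,0,0,0,0,0,0.169],[1,0,0,0,0,0,0.169],[1,0,0,0,0,0,0.169],[1,0,0,0,0,0,0]]'
python3 -c "
from h import *
from plant import manip
wrist('pics/w3.png')
cp=manip.camera_params('top'); im=manip.grab_frame('top')[:,:,::-1].copy(); cv2.imwrite('pics/t1.png',im)
H,S,V=cv2.split(cv2.cvtColor(im,cv2.COLOR_BGR2HSV)); 
for b in blobs((H>100)&(H<125)&(S>150)&(V>60),150):
    ys,xs=np.nonzero(b)
    if 150<xs.mean()<320 and 170<ys.mean()<340: print('top',xs.mean(),ys.mean(),rect(cp,b,.032))
go([.4415,-.1085,.008],77.1)"
```

```text
time: 8.82
tool_pos: [0.4334, -0.109, 0.0936]
tool_rot: [-0.002, 0.139, 0.99, 0.0]
contact_force: [0.4, -0.4, 0.6]
gripper_width: 0.999
grasp_force: 0.0
time: 9.45
tool_pos: [0.436, -0.1074, 0.0946]
tool_rot: [-0.001, 0.532, 0.847, -0.0]
contact_force: [-0.3, -0.9, -0.2]
gripper_width: 1.001
grasp_force: 0.0
time: 10.07
tool_pos: [0.4361, -0.1074, 0.0947]
tool_rot: [-0.001, 0.78, 0.626, -0.0]
contact_force: [1.2, 0.0, -0.2]
gripper_width: 1.003
grasp_force: 0.0
px 332 247 x 323 343 y 178 318 2532 [ 441.3 -106.3   99.8   12.8   77.1]
top 203.46501128668172 222.4627539503386 [603.2  45.9  98.7  15.1  -5.6]
t 10.18 tcp [ 0.4364 -0.1075  0.0951] d [0.0001 0.0053 0.087 ] rows 2.0 rv [-0.0009 -0.0002  0.0067] rows 1.0 q6 -0.19
```

```bash
python3 shift.py '[[1,0.0016,0.0053,0.044,0,0,0.0067],[1,0,0,0.043,0,0,0],[1,0,0,0,0,0,0],[1,0,0,0,0,0,0]]'
python3 shift.py '[[0,0,0,0,0,0,0],[0,0,0,0,0,0,0],[0,0,0,0,0,0,0],[0,0,0,0,0,0,0],[0,0,0,0,0,0,0]]'
python3 shift.py '[[0,0,0,-0.05,0,0,0],[0,0,0,-0.06,0,0,0],[0,0,0,0,0,0,0.181],[0,0,0,0,0,0,0.181],[0,0,0,0,0,0,0.181]]'
python3 shift.py '[[0,0,0,0,0,0,0.181],[0,0,0,0,0,0,0.181],[0,0,0,0,0,0,0.181],[0,0,0,0,0,0,0.181],[0,0,0,0,0,0,0.181]]'
python3 -c "
from h import *
go([.590,-.0843,.06],-5.9)"
```

```text
time: 10.68
tool_pos: [0.4431, -0.1076, 0.0098]
tool_rot: [0.001, 0.783, 0.623, 0.0]
contact_force: [-0.6, 0.1, 1.4]
gripper_width: 1.002
grasp_force: 0.0
time: 11.3
tool_pos: [0.4427, -0.1074, 0.0092]
tool_rot: [0.0, 0.783, 0.622, 0.0]
contact_force: [-0.3, -0.1, 4.8]
gripper_width: 0.142
grasp_force: 61.9
time: 11.92
tool_pos: [0.4419, -0.1071, 0.1183]
tool_rot: [-0.0, 0.922, 0.387, -0.0]
contact_force: [-0.2, 0.6, -1.5]
gripper_width: 0.141
grasp_force: 61.4
time: 12.55
tool_pos: [0.4418, -0.1071, 0.118]
tool_rot: [-0.0, 0.998, -0.055, -0.0]
contact_force: [-0.6, -0.2, 0.0]
gripper_width: 0.143
grasp_force: 61.4
t 12.55 tcp [ 0.4418 -0.1071  0.118 ] d [ 0.1448 -0.039   0.0579] rows 3.0 rv [-0.0003  0.001  -0.0079] rows 1.0 q6 1.28
```

```bash
python3 shift.py '[[0,0.0483,-0.013,0.0193,0,0,-0.008],[0,0.0483,-0.013,0.0193,0,0,0],[0,0.0483,-0.013,0.0193,0,0,0],[0,0,0,0,0,0,0],[0,0,0,0,0,0,0]]'
python3 -c "
from h import *
wrist('pics/w4.png',.06+.011,amin=500)
go([.590,-.0843,.0213],-5.9)"
```

```text
time: 13.18
tool_pos: [0.5896, -0.0827, 0.06]
tool_rot: [-0.0, 0.999, -0.048, -0.001]
contact_force: [-0.5, -0.4, -0.3]
gripper_width: 0.141
grasp_force: 61.4
px 90 262 x 50 127 y 180 352 7561 [618.9  13.2  77.2  19.3  -5.5]
px 324 302 x 308 340 y 201 410 5999 [589.4 -81.6 101.2  13.8  -5.5]
t 13.22 tcp [ 0.5897 -0.0829  0.061 ] d [0.0004 0.0013 0.0397] rows 1.0 rv [0.0001 0.0001 0.0059] rows 1.0 q6 1.4
```

```bash
python3 shift.py '[[0,0.001,0.0013,0.02,0,0,0.006],[0,0,0,0.012,0,0,0],[0,0,0,0.005,0,0,0],[0,0,0,0.0015,0,0,0],[0,0,0,0,0,0,0]]'
python3 -c "
from h import *
go([.590,-.0843,.0213],-5.9)"
```

```text
time: 13.85
tool_pos: [0.5914, -0.0843, 0.0225]
tool_rot: [0.0, 0.999, -0.051, 0.0]
contact_force: [0.6, -0.6, 0.2]
gripper_width: 0.143
grasp_force: 61.4
t 13.85 tcp [ 0.5914 -0.0843  0.0225] d [-0.0014  0.0001  0.0012] rows 1.0 rv [ 0.0001 -0.0005  0.    ] rows 1.0 q6 1.41
```

```bash
python3 shift.py '[[0,0,0,0.001,0,0,0],[0,0,0,0.0005,0,0,0],[0,0,0,0,0,0,0]]'
python3 shift.py '[[0.35,0,0,0,0,0,0],[0.35,0,0,0,0,0,0],[0.35,0,0,0,0,0,0]]'
python3 shift.py '[[0.35,0,0,-0.04,0,0,0],[0.35,0,0,-0.05,0,0,0],[1,0,0,-0.02,0,0,0]]'
python3 -c "
from h import *
go([.503,-.330,.12],-16.2)"
```

```text
time: 14.22
tool_pos: [0.5915, -0.0843, 0.0212]
tool_rot: [0.0, 0.999, -0.051, 0.0]
contact_force: [-0.7, 0.4, 1.6]
gripper_width: 0.143
grasp_force: 61.7
time: 14.6
tool_pos: [0.5911, -0.0842, 0.0206]
tool_rot: [-0.0, 0.999, -0.051, -0.0]
contact_force: [-0.0, 0.8, 0.2]
gripper_width: 0.349
grasp_force: 0.0
time: 14.98
tool_pos: [0.593, -0.0847, 0.1345]
tool_rot: [0.001, 0.999, -0.051, 0.003]
contact_force: [0.4, 0.6, 0.3]
gripper_width: 0.549
grasp_force: 0.0
t 14.97 tcp [ 0.593  -0.0847  0.1345] d [-0.0644  0.2532  0.0144] rows 5.0 rv [ 0.0004 -0.0057  0.1799] rows 1.0 q6 1.41
```

Next I'll go over the upper board, then check both sticks from the top and the board's pose from the wrist.

```bash
python3 shift.py '[[1,-0.0129,0.0507,0.003,0,0,0],[1,-0.0129,0.0507,0.003,0,0,0],[1,-0.0129,0.0507,0.003,0,0,0],[1,-0.0129,0.0507,0.003,0,0,0],[1,-0.0129,0.0507,0.003,0,0,0]]'
python3 shift.py '[[1,0,0,0,0,0,0.18],[1,0,0,0,0,0,0],[1,0,0,0,0,0,0]]'
python3 -c "
from h import *
from plant import manip
wrist('pics/w5.png',.003,40,90,60,1500)
cp=manip.camera_params('top'); im=manip.grab_frame('top')[:,:,::-1].copy(); cv2.imwrite('pics/t2.png',im)
H,S,V=cv2.split(cv2.cvtColor(im,cv2.COLOR_BGR2HSV)); 
for b in blobs((H>100)&(H<125)&(S>150)&(V>60),150):
    ys,xs=np.nonzero(b)
    if 150<xs.mean()<320 and 170<ys.mean()<340: print('top',xs.mean(),ys.mean(),rect(cp,b,.032))
go([.503,-.330,.009],-16.2)
cv2.imwrite('pics/t2c.png',cv2.resize(im[170:340,160:480],None,fx=2.5,fy=2.5))"
```

```text
time: 15.6
tool_pos: [0.4997, -0.3309, 0.1146]
tool_rot: [-0.0, 0.999, -0.051, -0.001]
contact_force: [0.1, 0.4, -0.7]
gripper_width: 0.996
grasp_force: 0.0
time: 15.98
tool_pos: [0.5009, -0.3291, 0.1151]
tool_rot: [-0.0, 0.99, -0.139, -0.0]
contact_force: [0.4, 0.1, 0.0]
gripper_width: 0.999
grasp_force: 0.0
px 28 43 x 0 61 y 0 83 3211 [ 683.1 -175.3   53.4   40.   -31.6]
top 203.47178329571105 222.3905191873589 [603.3  45.9  98.5  15.1  -5.5]
top 276.33417721518987 232.42025316455695 [588.  -85.4 100.1  13.   -5.8]
t 16.07 tcp [ 0.5012 -0.329   0.1155] d [0.0021 0.0004 0.1065] rows 2.0 rv [-0.0002  0.0004  0.0025] rows 1.0 q6 1.15
```

View pics/w5.png

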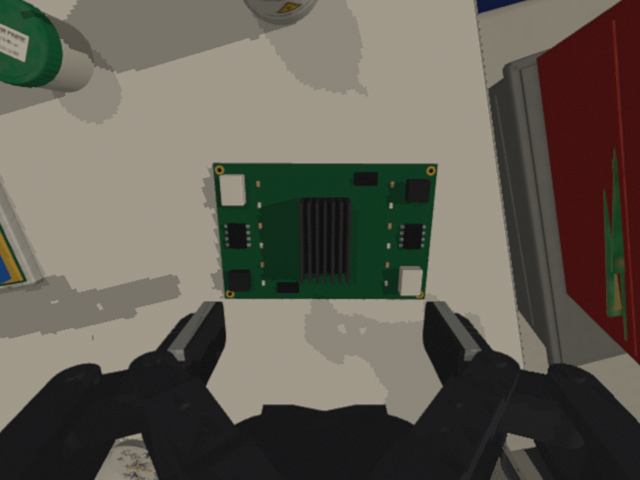

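View pics/t2c.png

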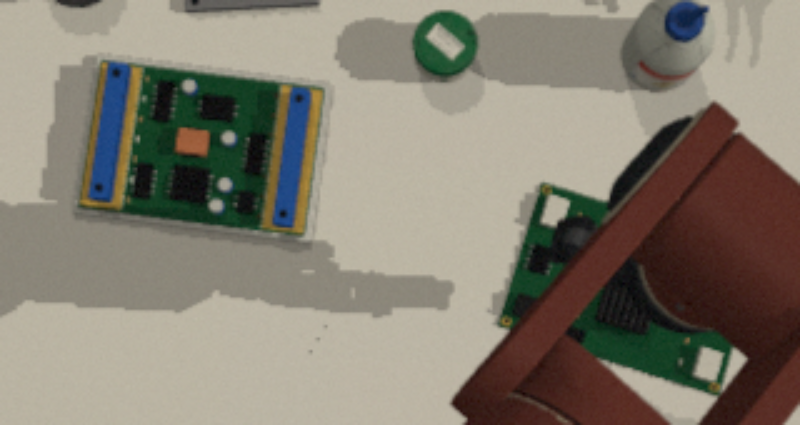

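The crop shows both sticks centred on the gold strips. The wrist view has the heatsink at px (327,240), lined up between the fingers, with board corners at (214,164), (436,165), (425,299) and (222,297).

```bash
python3 -c "
from h import *
from plant import manip
cp=manip.camera_params('wrist')
p=ray(cp,[[214,164],[436,165],[425,299],[222,297]],.003)[:,:2]*1000
print(p.round(1),p.mean(0)); 
for i in range(4):
    d=p[(i+1)%4]-p[i]; print(np.linalg.norm(d).round(1),np.degrees(np.arctan2(d[1],d[0])).round(1))
h=ray(cp,[[302,198],[350,198]],.028)[:,:2]*1000; print(h)"
python3 shift.py '[[1,0.002,0,0.035,0,0,0],[1,0,0,0.035,0,0,0],[1,0,0,0,0,0,0]]'
python3 -c "
from h import *
go([.503,-.330,.009],-16.2)"
```

```text
[[ 578.  -265.5]
 [ 532.  -422.9]
 [ 427.  -394.1]
 [ 475.3 -232.4]] [ 503.08973201 -328.73091302]
164.0 -106.3
108.9 164.6
168.8 73.4
107.9 -17.9
[[ 539.41599453 -323.30643984]
 [ 530.32817154 -354.93066962]]
time: 16.45
tool_pos: [0.5009, -0.3279, 0.0423]
tool_rot: [-0.002, 0.99, -0.14, -0.003]
contact_force: [0.4, -0.2, 0.2]
gripper_width: 1.003
grasp_force: 0.0
t 16.45 tcp [ 0.5009 -0.3279  0.0423] d [0.0028 0.0015 0.0333] rows 1.0 rv [-0.0029  0.0065  0.0016] rows 1.0 q6 1.15
```

```bash
python3 shift.py '[[1,0.002,0.001,0.02,0,0,0],[1,0,0,0.011,0,0,0],[1,0,0,0,0,0,0],[1,0,0,0,0,0,0]]'
python3 -c "
from h import *
go([.503,-.3295,.009],-16.2)"
```

```text
time: 16.95
tool_pos: [0.5049, -0.3322, 0.0153]
tool_rot: [0.0, 0.99, -0.141, 0.0]
contact_force: [-0.3, 0.9, 0.1]
gripper_width: 0.999
grasp_force: 0.0
t 16.95 tcp [ 0.5049 -0.3322  0.0153] d [-0.0026 -0.002   0.0063] rows 1.0 rv [ 0.0004 -0.0009 -0.0001] rows 1.0 q6 1.15
```

```bash
python3 shift.py '[[1,-0.002,-0.002,0.006,0,0,0],[1,0,0,0,0,0,0],[1,0,0,0,0,0,0],[1,0,0,0,0,0,0]]'
python3 shift.py '[[0.3,0,0,0,0,0,0],[0,0,0,0,0,0,0],[0,0,0,0,0,0,0],[0,0,0,0,0,0,0],[0,0,0,0,0,0,0]]'
python3 -c "
from h import *
go([.503,-.3295,.009],-16.2)"
```

```text
time: 17.45
tool_pos: [0.5033, -0.3295, 0.0089]
tool_rot: [0.0, 0.99, -0.141, 0.0]
contact_force: [0.2, 0.1, 0.2]
gripper_width: 0.999
grasp_force: 0.0
time: 18.08
tool_pos: [0.5035, -0.3296, 0.0091]
tool_rot: [0.0, 0.99, -0.141, 0.0]
contact_force: [0.4, -0.6, 2.2]
gripper_width: 0.406
grasp_force: 62.4
t 18.07 tcp [ 0.5035 -0.3296  0.0091] d [-0.0005  0.      0.0001] rows 1.0 rv [ 0.0003 -0.0008 -0.0002] rows 1.0 q6 1.15
```

```bash
python3 shift.py '[[0,0,0,-0.015,0,0,0],[0,0,0,-0.035,0,0,0],[0,0,0,-0.05,0,0,0],[0,0,0,0,0,0,-0.09],[0,0,0,0,0,0,-0.09]]'
python3 shift.py '[[0,0,0,0,0,0,0],[0,0,0,0,0,0,0]]'
python3 -c "
from h import *
go([.597,-.018,.08],-5.9)"
```

```text
time: 18.7
tool_pos: [0.5034, -0.3295, 0.1102]
tool_rot: [0.0, 0.999, -0.05, 0.001]
contact_force: [-0.1, 1.2, -2.5]
gripper_width: 0.409
grasp_force: 62.0
time: 18.95
tool_pos: [0.5029, -0.3291, 0.1085]
tool_rot: [-0.0, 0.999, -0.052, -0.0]
contact_force: [0.6, 0.3, -2.5]
gripper_width: 0.408
grasp_force: 62.0
t 18.95 tcp [ 0.5029 -0.3291  0.1085] d [ 0.0613 -0.3192  0.0286] rows 6.0 rv [-0.0004  0.0006 -0.0011] rows 1.0 q6 0.97
```

```bash
python3 shift.py '[[0,0.0076,-0.04,0,0,0,0],[0,0.0076,-0.04,0,0,0,0],[0,0.0076,-0.04,0,0,0,0],[0,0.0076,-0.04,0,0,0,0],[0,0.0076,-0.04,0,0,0,0]]'
python3 shift.py '[[0,0.0076,-0.04,0,0,0,0],[0,0.0076,-0.04,0,0,0,0],[0,0.0076,-0.039,0,0,0,0],[0,0,0,0,0,0,0],[0,0,0,0,0,0,0]]'
python3 -c "
from h import *
from plant import manip
cp=manip.camera_params('top'); im=manip.grab_frame('top')[:,:,::-1].copy(); cv2.imwrite('pics/t3.png',im[120:420,80:480])
cv2.imwrite('pics/w6.png',manip.grab_frame('wrist')[:,:,::-1])
go([.597,-.018,.041],-5.9)"
```

```text
time: 19.58
tool_pos: [0.5616, -0.133, 0.1086]
tool_rot: [-0.0, 0.999, -0.052, -0.0]
contact_force: [0.5, -0.2, -1.5]
gripper_width: 0.406
grasp_force: 61.9
time: 20.2
tool_pos: [0.5962, -0.0185, 0.1085]
tool_rot: [0.0, 0.999, -0.051, -0.0]
contact_force: [0.4, -0.3, -1.3]
gripper_width: 0.407
grasp_force: 61.9
t 20.3 tcp [ 0.5961 -0.0192  0.1085] d [ 0.0008 -0.0013  0.0675] rows 2.0 rv [ 0.0002  0.0005 -0.0013] rows 1.0 q6 1.52
```

View pics/w6.png

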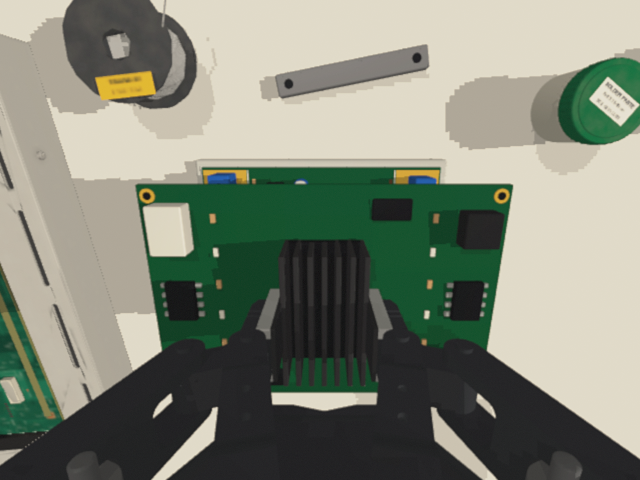

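The board is held level and parallel above the lower board: its far edge is on row 185, and the plate edge at row 160 shows evenly on both sides (columns 198–445 against 138–512). I'll lower it.

```bash
python3 shift.py '[[0,0.001,-0.001,0.025,0,0,-0.001],[0,0,0,0.02,0,0,0],[0,0,0,0.01,0,0,0],[0,0,0,0.005,0,0,0],[0,0,0,0,0,0,0]]'
python3 shift.py '[[0,0,0,0.002,0,0,0],[0,0,0,0.002,0,0,0],[0,0,0,0,0,0,0],[0,0,0,0,0,0,0]]'
python3 -c "
from h import *
go([.597,-.018,.041],-5.9)"
```

```text
time: 20.92
tool_pos: [0.5976, -0.0175, 0.0487]
tool_rot: [-0.0, 0.999, -0.051, -0.0]
contact_force: [0.2, -0.5, -1.2]
gripper_width: 0.402
grasp_force: 62.0
time: 21.42
tool_pos: [0.5976, -0.0174, 0.0449]
tool_rot: [0.0, 0.999, -0.051, 0.0]
contact_force: [1.1, -0.7, -2.7]
gripper_width: 0.402
grasp_force: 62.0
t 21.43 tcp [ 0.5976 -0.0174  0.0449] d [-0.0005  0.0007  0.0039] rows 1.0 rv [ 0.     -0.0002  0.0011] rows 1.0 q6 1.52
```

```bash
python3 shift.py '[[0,0,0,0.002,0,0,0],[0,0,0,0.001,0,0,0],[0,0,0,0.0005,0,0,0],[0,0,0,0,0,0,0],[0,0,0,0,0,0,0]]'
```

```text
time: 22.05
tool_pos: [0.5975, -0.0174, 0.0412]
tool_rot: [-0.0, 0.999, -0.051, 0.0]
contact_force: [-0.1, -0.5, -2.1]
gripper_width: 0.408
grasp_force: 61.9
```

```bash
python3 shift.py '[[0,0,0,0.0005,0,0,0],[0,0,0,0.0005,0,0,0],[0,0,0,0,0,0,0],[0,0,0,0,0,0,0]]'; python3 shift.py '[[0,0,0,0.0005,0,0,0],[0,0,0,0,0,0,0],[0,0,0,0,0,0,0]]'
```

```text
time: 22.55
tool_pos: [0.5976, -0.0174, 0.0411]
tool_rot: [0.0, 0.999, -0.051, -0.0]
contact_force: [-3.4, 0.1, 4.8]
gripper_width: 0.403
grasp_force: 62.8
time: 22.92
tool_pos: [0.5976, -0.0174, 0.0411]
tool_rot: [0.0, 0.999, -0.051, -0.0]
contact_force: [-5.4, 0.5, 8.1]
gripper_width: 0.405
grasp_force: 63.2
```

Contact: the force now reads +8 N upward. I'll release, then lift straight up.

```bash
python3 shift.py '[[0.55,0,0,-0.0005,0,0,0],[0.7,0,0,0,0,0,0],[0.8,0,0,0,0,0,0],[0.8,0,0,0,0,0,0]]'
python3 shift.py '[[0.8,0,0,-0.03,0,0,0],[0.8,0,0,-0.05,0,0,0],[0.8,0,0,-0.06,0,0,0]]'
python3 shift.py '[[0.8,-0.02,0.058,0,0,0,0],[0.8,-0.02,0.058,0,0,0,0],[0.8,-0.02,0.058,0,0,0,0],[0.8,-0.02,0.058,0,0,0,0],[0.8,-0.02,0.058,0,0,0,0]]'
python3 -c "
from h import *
from plant import manip
cp=manip.camera_params('top'); im=manip.grab_frame('top')[:,:,::-1].copy()
cv2.imwrite('pics/t4.png',cv2.resize(im[170:340,160:480],None,fx=2.5,fy=2.5))
s=manip.grab_frame('scene')[:,:,::-1]; cv2.imwrite('pics/s4.png',cv2.resize(s[190:310,150:350],None,fx=4,fy=4))
H,S,V=cv2.split(cv2.cvtColor(im,cv2.COLOR_BGR2HSV)); m=(H>45)&(H<85)&(S>90); m[:,:160]=0;m[:170]=0;m[290:]=0;m[:,320:]=0
m=cv2.morphologyEx(m.astype(np.uint8),cv2.MORPH_CLOSE,np.ones((9,9)))
for b in blobs(m,800): print(rect(cp,b,.035))
go([.5,-.3,.2],-5.9)"
```

```text
time: 23.42
tool_pos: [0.5975, -0.0174, 0.04]
tool_rot: [-0.0, 0.999, -0.051, -0.0]
contact_force: [-0.1, -0.4, -0.1]
gripper_width: 0.796
grasp_force: 0.0
time: 23.8
tool_pos: [0.5965, -0.0172, 0.1801]
tool_rot: [-0.0, 0.999, -0.051, -0.001]
contact_force: [1.0, 0.2, 0.3]
gripper_width: 0.798
grasp_force: 0.0
time: 24.42
tool_pos: [0.4675, -0.2974, 0.1804]
tool_rot: [0.0, 0.999, -0.051, 0.0]
contact_force: [0.4, 0.1, 0.0]
gripper_width: 0.799
grasp_force: 0.0
[595.  -18.5 165.3 110.3  84. ]
t 24.52 tcp [ 0.4662 -0.3003  0.1804] d [ 0.0335 -0.0039 -0.0196] rows 1.0 rv [ 0.002   0.0002 -0.0058] rows 1.0 q6 0.97
```

View pics/t4.png

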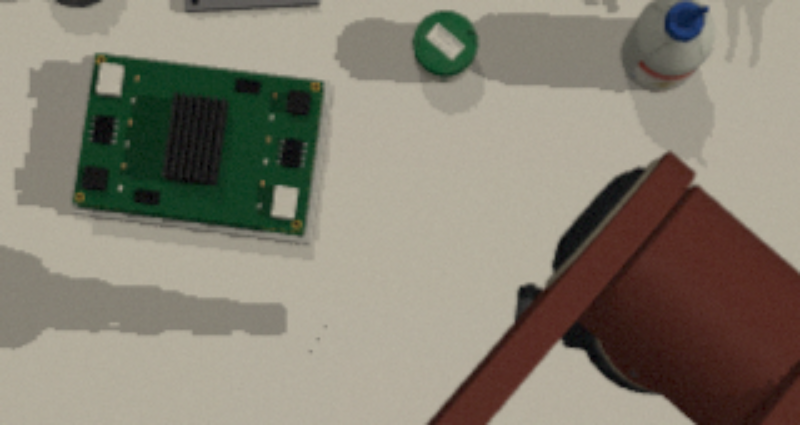

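View pics/s4.png

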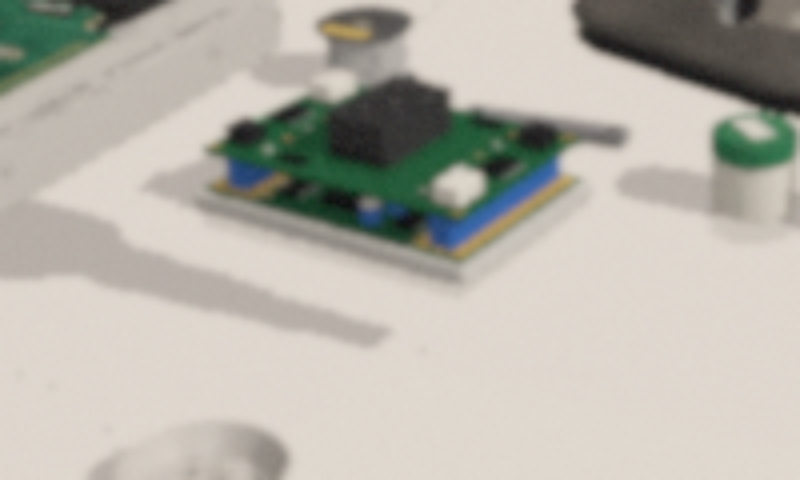

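The upper board rests level on both blue sticks, at (595,−18.5) mm against the lower board's (596.3,−18). The two are parallel, both sticks stand upright on the strips, and the bystanders are untouched.

```bash
python3 -c "
from plant import manip
print(manip.job_done())"
```

```text
the job is handed in; nothing more can be done
None
```

The job is handed in at about 24.5 s; in the last pictures both blue sticks lie on their gold strips and the heatsink board rests level on them, centred to about 1.5 mm and parallel, with the arm clear and the bystanders where they were — the judge gave no verdict.

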